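# Pulse the praline grinder by its bayonet lid

### The job

Set the grinder's dial to three dots, then put the lid on, its handle bar pointing at the round open marks, until it sits fully down on the rim. Twist the lid clockwise to the single-line pulse mark, half-way to the lock, never as far as the lock click. It springs back if let go, so finish while still holding it there with the gripper, and leave the jar, cup and cake tray where they stand.

Things in the scene. Friction and masses are not known exactly. Their poses are not given: they have to be found in the camera images.
- grinder: Fixed nut grinder; origin on the counter under the axis of its round aluminium tower (diameter 120, rim 80 high, open well on top); z up. A grey control deck, 60 high, 130 wide in y, joins it on the robot's side, out to x = -190. Its x axis (both ends) runs through the single-line pulse mark on the rim: the lid is at pulse when its x axis is parallel to the grinder's, either way round.
- collar (a point): Tower axis at rim height (z 80). Ledge 8 thick below it, inner diameter 76, outer 95, cut by two slots about 21 wide for the lid's lugs, 0.6 rad counter-clockwise (from above) of the grinder's +x and -x. Dark rim marks at +x and -x alike: round dot at +0.6 rad (open, at the slots), single line at 0 (pulse), double line at -0.6 (lock).
- lid: Loose grey lid, 0.11-0.22 kg, upright on the counter; origin under its centre, z up. Plug diameter 71, z 0-16; lugs at its foot on +x and -x (z 0-6, 14 wide, out to 44 from the axis, 3.5 play each side in the slots); flange diameter 100, z 16-21; black handle bar on top, 74 long in x, 18 wide, z 21-55. Same after a half turn. Fully down, its origin is 64 above the grinder's, flange on the rim.
- dial_grip (a point): Point on the dial's axis, 28 above the deck (88 above the counter), 140 from the tower's axis towards the grinder's -x. The dial: black disc of diameter 40, 6 high, with an upright bar 40 long, 12 wide, from 6 to 30 above the deck, to be gripped across the 12 mm. A white stripe at one end of the bar is the pointer.
- dial_pointer (a point): Point at the pointer end of the dial's bar, 18 from the dial axis, on its top.
- dial (a joint): Dial angle, rad, growing clockwise from above. Clicks: 0 (one dot), 0.6 (two), 1.2 (three), 1.8 (four); stops just beyond the ends. The pointer is at 0.9 minus this value, counter-clockwise from the grinder's +x; rows of dots on the deck. Starts at or near one or two dots. Takes up to about 0.1 N m; let go within 0.2 rad of a click it settles there.
- lid_switch (a joint): Sprung ring under the ledge, pushed round by the lid's lugs, rad, growing clockwise: 0 at rest, about 0.5 with the lid at the single line. The lid meets it after about 0.1 rad of twist; it pushes back with 0.06-0.08 N m, from 0.7 on with about 0.2, and past 0.85 (lid 0.35 rad past the line) it snaps on and stays: the lock click, not allowed.
- jar: Loose amber jar with steel cap, diameter 64, 110 high, on the other side of the grinder from the lid; origin under its centre. Not to be moved.
- cup: Loose white cup, diameter 76, 85 high, farther out to the right; origin under its centre. Not to be moved.
- cake_tray: White square tray 160 wide with a gold board and a small chocolate cake (about 70 high, 1.2 kg), farther out to the left; origin under its centre. Not to be moved.
Mind the look-alikes: they are no part of the job. What is shaped like the lid but green is not meant.

How it is judged (in metres and radians):
On the way, in this order (a step that is already met when the one before it is completed fails the run):
1. the dial is at three dots and the lid is not yet on the grinder (value of joint dial between 1.08 and 1.32 rad and horizontal distance between lid and grinder above 0.1 m), for 0.3 s.
2. the lid sits fully down in the collar (horizontal distance between lid and grinder below 0.0045 m and z of lid in the frame of grinder between 0.06 and 0.0675 m and angle between lid's own z axis and vertical below 0.07 rad), for 0.1 s.
At the end, for the whole second after the job is handed in: Dial at three dots (within 0.12 rad); lid fully down in the collar (4.5 mm of its axis, 3.5 mm of its seat, tilt under 0.07 rad), its bar within 0.15 rad of the single line, the sprung ring pushed round (0.3 to 0.72 rad) and still, the gripper holding the lid (over 1 N) (all of step 2 and value of joint dial between 1.08 and 1.32 rad and angle between the x axis of lid and the x axis of grinder, either way round below 0.15 rad and value of joint lid_switch between 0.3 and 0.72 rad and velocity of joint lid_switch between -0.1 and 0.1 rad/s and contact force between the fingers and lid above 1 N); the arm keeps its last pose, push and grip.
It fails at once if the lid was twisted on into the lock click (value of joint lid_switch above 0.9 rad).
It fails at once if the jar was moved (distance of jar from where it was at the start of the episode above 0.03 m).
It fails at once if the cup was moved (distance of cup from where it was at the start of the episode above 0.03 m).
It fails at once if the cake tray was moved (distance of cake_tray from where it was at the start of the episode above 0.03 m).
It also fails if it takes over 58 s, if anything falls off the work surface, if the arm or the gripper's body presses on something with over 40 N, if the wrist force passes 120 N, or if a joint passes its speed limit or range.

### The arm

A 6-joint arm with a two-finger parallel gripper is mounted at the origin on the work surface. World frame = base frame: x ahead of the robot, y to its left, z up, the work surface at z = 0. Lengths are in mm, angles in rad, forces in N, time in s.
With the tool pointing down it reaches from about 300 to 775 mm from the base axis. Payload 14.6 kg.
Tool frame: the origin (TCP) lies between the finger pads; the fingertips stand 8 mm ahead of it and the grasp point (between the pads) lies 11 mm behind it; z points along the fingers, y is the direction in which the jaws open and shut (so a half turn about z gives the same grasp; the last joint's range is limited). The gripper opens to 94 mm and grips with 3 to 60 N. Pads are 16 mm wide; open, the fingers measure 119 mm over their backs; the gripper's body (75 mm by 177 mm) begins 78 mm behind the grasp point.
Start: joints at [1.28, 0.3, 1.521, -0, 1.321, -0.067], TCP at [122.063, 536.274, 191.046] pointing down, gripper open.
Joint ranges: [-3.03, 3.03], [-0.79, 2.21], [0.23, 2.52], [-1.04, 4.18], [0, 3.07], [-2.55, 2.55]. Speed limits (rad/s): [2.22, 2.22, 2.57, 3.14, 3.14, 3.14].

### API

Orientations are given as [roll, pitch, yaw] about the fixed x, y, z axes, in that order (R = Rz(yaw) Ry(pitch) Rx(roll)).
In Python, from cell import manip gives the robot as it stands. The module is installed in compiled form; this text tells all that it offers.
- The arm moves only by the tool send_rows, never from a script. Its argument "series" is a list that holds one entry, the list of rows, each a list of 5 numbers: the opening, from 0 (shut) to 1 (fully open), then the shift along the tool's x, y, z in mm, then the turn about the tool's z in degrees. In form: [[[gripper, dx, dy, dz, roll], ...]]. A call has 1 to 10 rows; each row is the pose to reach, as a shift and turn from the pose commanded when the call began, along the tool's axes at that moment; what a row does not reach only later rows make up. A row lasts 1/10 s, in which the tool goes at most 50 mm and 8.59 degrees, less where a joint would pass 70% of its speed; a pose out of reach is approached as far as the arm can. A call with a gripper value outside its range is refused whole. The fingers move at their own pace and stop on an object; "newtons" is the grip in N (left out, the last holds). Time passes only in rows, so rows that repeat a pose let the fingers close. It gives the time, the measured TCP pose, the force and the opening at its end, in the units of the state.
- manip.read_state(): the state, without advancing time (a new reading comes with each control period).
- manip.camera(name): name is "scene" or "side" or "wrist"; returns a dict with "img" (480x640x3 uint8, red, green, blue), "vfov" (degrees; the focal length in pixels is half the picture's height over the tangent of half this angle, whatever the lens; pixels are square), "cx", "cy" (the principal point, pixels), "pose" (4x4, takes a point from camera to world coordinates); the wrist camera has in their place "T_tool_cam" (4x4, takes a point from camera to tool coordinates, whose origin is the TCP and whose axes are the flange's). Camera axes: x right, y down, z forward; pixel columns grow to the right and rows downward; lengths in mm; the calibration is good to about 2 mm. The wrist camera is an equidistant fisheye: a pixel r from the principal point sees the ray r / f radians off the axis. A picture is of the moment at which its call begins: read the wrist's pose just before it. There is no depth.
- manip.sign_off(): hands the job in, once; it reports no verdict.
Trained networks look in a picture, given as the dict that the camera call returned (one of the last four; its "shot" number tells which), for a name from the list of things; names that differ only in an ending like _2 or _b are one class to them, and where a whole thing is asked for, a point or a joint stands for the part that bears it (a point fixed in the world has none). Each returns a list of dicts, best first, with "conf" (0 to 1); they miss things now and then, are a little off and sometimes report something else, mostly with a low value. They report only what shows in the picture. A call takes as long as a camera call. They do not tell look-alikes from the thing itself.
- manip.find_in(target, picture): "rect" ([left, top, width, height] in pixels, round what is visible of it).
- manip.silhouettes(target, picture): "pixels" (480x640 bool, what is visible of it) and "rect" ([left, top, width, height] in pixels, round what is visible of it).
The state is a dict: "clock": time; "joints": joint angles; "qd": joint speeds; "effort": joint torques, N m; "eef_pos": TCP position; "eef_rot": TCP orientation; "wrist_force": force on the tool from outside, world axes, zero at the start; "moment": the same for the moment, N m; "finger_gap": finger opening in mm.
Only numpy, scipy, OpenCV 4.12 (cv2) and the standard library are available. Lean on these libraries where they do the work, as an engineer would, in place of code of your own. Each camera call takes 0.05 s, during which the arm holds its last target. There are 200 camera calls.

## Working session

There is one attempt and no reset: what is moved stays moved. The work goes in short steps, Python scripts to look and compute and a tool call to move; the robot and the scene stay as the last step left them, time stands still between calls to the robot, and variables do not carry over. Pictures are saved under pics/ and viewed, about 8 in all and at most 12, crops included, and the job is handed in when it is done.

Besides the shell and the picture viewer there is one more tool, called after "Request:" as a command line: name --argument value ..., lists and objects as JSON in quotes. send_rows: Moves the arm, as the interface text tells. Its arguments: {"type":"object","properties":{"series":{"type":"array"},"newtons":{"type":"number"}},"required":["series"]}

```bash
mkdir -p pics; cat > h.py <<'E'
import numpy as np, cv2
from cell import manip
from scipy.spatial.transform import Rotation as R
def save(n,img): cv2.imwrite('pics/'+n+'.png',cv2.cvtColor(img,cv2.COLOR_RGB2BGR))
def tool(s):
    T=np.eye(4); T[:3,:3]=R.from_euler('xyz',s['eef_rot']).as_matrix(); T[:3,3]=s['eef_pos']; return T
def f(c): return 240/np.tan(np.radians(c['vfov'])/2)
def ray(c,u,v,T=None):
    P=c['pose'] if T is None else T@c['T_tool_cam']
    x,y=(u-c['cx'])/f(c),(v-c['cy'])/f(c)
    if T is None: d=np.array([x,y,1.])
    else:
        r=np.hypot(x,y)+1e-9; d=np.array([np.sin(r)*x/r,np.sin(r)*y/r,np.cos(r)])
    return P[:3,3],P[:3,:3]@d
def onz(c,u,v,z,T=None):
    o,d=ray(c,u,v,T); return o+d*(z-o[2])/d[2]
def proj(c,p,T=None):
    P=c['pose'] if T is None else T@c['T_tool_cam']
    q=np.linalg.inv(P)@np.append(p,1); 
    if T is None: return c['cx']+f(c)*q[0]/q[2],c['cy']+f(c)*q[1]/q[2]
    h=np.hypot(q[0],q[1]); a=np.arctan2(h,q[2]); return c['cx']+f(c)*a*q[0]/h,c['cy']+f(c)*a*q[1]/h
E
python3 - <<'E'
from h import *
s=manip.read_state(); print(s)
for n in ['scene','side','wrist']:
    c=manip.camera(n); save(n+'0',c['img']); print(n,c['vfov'],c['cx'],c['cy'],np.round(c.get('pose',c.get('T_tool_cam')),3).tolist())
    for t in ['grinder','lid','dial_grip','jar','cup','cake_tray']:
        print(t,[(d['rect'],round(d['conf'],2)) for d in manip.find_in(t,c)][:4])
E
```

```text
{'clock': 0.0, 'joints': array([ 1.28038488e+00,  3.00470006e-01,  1.52160989e+00,  1.37544991e-05,
        1.32069946e+00, -6.66157264e-02]), 'qd': array([-9.61078467e-05,  2.37512143e-04,  5.78535623e-04,  1.24722388e-03,
        7.25322047e-04,  1.07084203e-03]), 'effort': array([-6.27455643e-05, -5.31799936e+01, -3.52752435e+01,  7.08074123e-02,
        2.43461947e-02, -1.04155467e-04]), 'eef_pos': array([121.98655568, 536.00209759, 190.47475572]), 'eef_rot': array([-3.14040947e+00, -9.22877955e-05,  2.91779347e+00]), 'wrist_force': array([ 0.55621349,  0.28608959, -0.1969316 ]), 'moment': array([-0.02911332, -0.04238946, -0.02506072]), 'finger_gap': 94.01115081928367}
scene 56.36178318703921 318.059863551061 239.54554311138702 [[-0.874, 0.414, -0.255, 799.815], [0.486, 0.746, -0.455, 371.179], [0.002, -0.522, -0.853, 832.67], [0.0, 0.0, 0.0, 1.0]]
grinder [([276.9, 198.8, 120.9, 112.3], 0.59), ([348.4, 213.9, 17.0, 20.2], 0.21)]
lid [([186.1, 122.0, 43.0, 39.1], 0.91), ([268.7, 135.5, 40.2, 41.1], 0.63), ([293.4, 252.5, 31.7, 32.7], 0.35)]
dial_grip [([352.2, 214.8, 16.4, 19.2],
[... 195 characters left out ...]
85 330.7020896757592 239.87994382394825 [[-0.996, -0.061, 0.067, 488.791], [-0.09, 0.62, -0.779, 988.003], [0.006, -0.782, -0.623, 908.276], [0.0, 0.0, 0.0, 1.0]]
grinder [([281.6, 234.8, 123.6, 67.2], 0.58)]
lid [([344.1, 182.3, 39.7, 31.5], 0.66), ([291.5, 151.4, 42.0, 32.7], 0.61)]
dial_grip [([367.6, 244.5, 17.8, 17.2], 0.87)]
jar [([356.3, 346.7, 39.8, 69.2], 0.82)]
cup [([270.3, 175.2, 28.8, 45.9], 0.93)]
cake_tray [([180.7, 345.6, 106.8, 86.2], 0.95)]
wrist 65.70646984690485 311.54113630903004 239.16829619732457 [[0.001, -0.973, -0.232, 67.087], [1.0, 0.0, 0.001, -1.046], [-0.001, -0.232, 0.973, -191.637], [0.0, 0.0, 0.0, 1.0]]
grinder []
lid []
dial_grip []
jar []
cup []
cake_tray []
```

View pics/scene0.png

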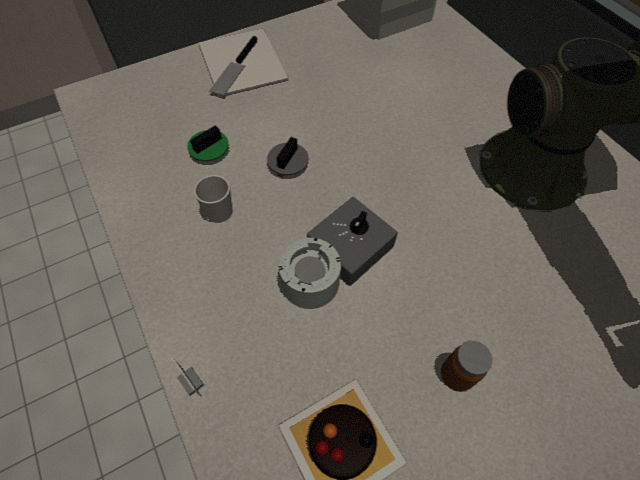

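View pics/side0.png

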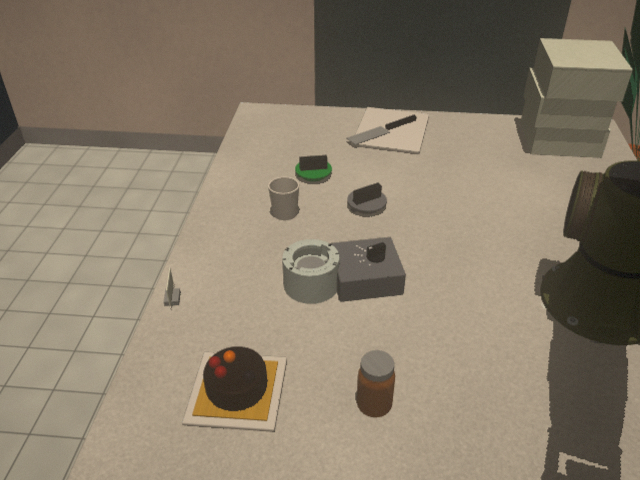

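The scene view shows two lid-shaped things: green at (208,145), the look-alike, and grey at (288,158), which I choose. The grinder tower is at (310,268) and the dial at (359,223). Next I'll check the choice in one close crop and compute the positions.

```bash
python3 - <<'E'
from h import *
a=manip.camera('scene'); b=manip.camera('side')
def cr(c,x,y,w,h,k): return cv2.resize(c['img'][y:y+h,x:x+w],(w*k,h*k),interpolation=cv2.INTER_CUBIC)
top=np.hstack([cr(a,265,190,140,125,4)[:, :560], cr(a,255,125,60,125,4)])
save('crop1',top)
for c in (a,b):
    for t,z in [('lid',19),('grinder',70),('dial_grip',75),('jar',60),('cup',45),('cake_tray',5)]:
        for d in manip.silhouettes(t,c)[:3]:
            m=d['pixels']; v,u=np.nonzero(m); print(t,round(d['conf'],2),[int(u.mean()),int(v.mean())],a['img'][m].mean(0).astype(int) if c is a else b['img'][m].mean(0).astype(int),onz(c,u.mean(),v.mean(),z).round())
E
```

```text
lid 0.86 [287, 157] [50 48 47] [ 508. -299.   19.]
lid 0.62 [207, 144] [21 49 26] [ 659. -432.   19.]
grinder 0.97 [333, 254] [81 80 75] [561.   8.  70.]
grinder 0.74 [287, 157] [49 48 46] [ 527. -257.   70.]
dial_grip 0.72 [287, 158] [49 47 46] [ 528. -252.   75.]
dial_grip 0.68 [359, 223] [17 16 16] [481. -25.  75.]
dial_grip 0.67 [334, 254] [81 80 76] [562.  11.  75.]
jar 0.92 [466, 365] [67 59 51] [468. 306.  60.]
cup 0.62 [214, 197] [76 71 66] [ 709. -253.   45.]
cake_tray 0.82 [342, 438] [86 70 54] [709. 296.   5.]
lid 0.77 [366, 198] [84 78 69] [ 508. -300.   19.]
lid 0.67 [313, 167] [64 84 53] [ 659. -435.   19.]
grinder 0.92 [341, 269] [108 103  91] [547.  35.  70.]
grinder 0.74 [375, 383] [101  84  68] [468. 319.  70.]
dial_grip 0.79 [376, 252] [60 55 48] [478. -23.  75.]
jar 0.58 [375, 382] [100  83  67] [468. 310.  60.]
jar 0.15 [283, 196] [118 107  92] [ 708. -229.   60.]
cup 0.77 [283, 196] [118 107  92] [ 711. -253.   45.]
cake_tray 0.77 [236, 390] [122 100  72] [715. 306.   5.]
```

View pics/crop1.png

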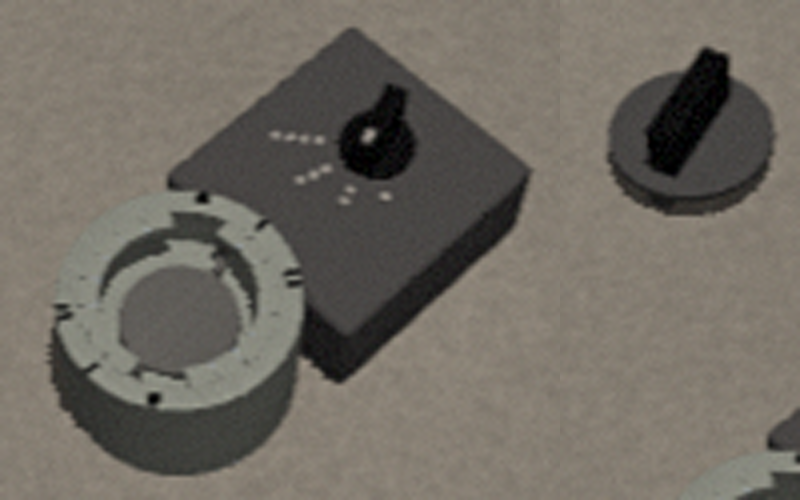

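The crop confirms a grey lid. The rim marks, all three deck corners and the dial's white stripe at crop (368,135) are visible.

```bash
python3 - <<'E'
from h import *
c=manip.camera('scene')
g=lambda p,z,ox=265,oy=190: onz(c,ox+p[0]/4,oy+p[1]/4,z)[:2]
L=[g(p,80) for p in [(264,223),(92,369),(202,197),(153,398),(293,278),(62,311)]]
ctr=np.mean(L,0);print('ctr',ctr)
ang=[np.arctan2(*(p-ctr)[::-1]) for p in L];print(np.round(ang,3),[round(np.linalg.norm(p-ctr)) for p in L])
# robot side -x: first=pi+yaw, second yaw; 3rd pi+.6+yaw ...
off=[np.pi,0,np.pi+.6,.6,np.pi-.6,-.6]
# which of dots is which: try both
import itertools
y=[(a-o+np.pi)%(2*np.pi)-np.pi for a,o in zip(ang,off)];print('yaw',np.round(y,3))
K=[g(p,60) for p in [(352,28),(528,172),(345,335)]];print('deck',np.round(K),)
e=K[1]-K[0];e2=K[2]-K[1];print(np.arctan2(*e[::-1]),np.linalg.norm(e),np.arctan2(*e2[::-1]),np.linalg.norm(e2))
print('bar top ends',g((398,95),90),g((368,135),90))
for yaw in np.mean(y),: 
    d=ctr-140*np.array([np.cos(yaw),np.sin(yaw)]);print('dial',d)
    pt=g((368,135),90)-d;print('ptr',np.arctan2(*pt[::-1])-yaw,np.linalg.norm(pt))
# lid bar ends top z55: crop right panel origin x=560->255,y 125
q=[onz(c,255+(x-560)/4,125+yy/4,55)[:2] for x,yy in [(714,54),(663,160)]]
print('lid bar',q,np.mean(q,0),np.arctan2(*(q[1]-q[0])[::-1]))
E
```

```text
ctr [614.52643992   8.56052914]
[-2.884  0.271 -2.276  0.856  2.795 -0.345] [57, 56, 55, 55, 55, 56]
yaw [0.257 0.271 0.266 0.256 0.254 0.255]
deck [[451. -99.]
 [420.  23.]
 [550.  58.]]
1.8189016312749056 125.54452290313095 0.25798171140414505 134.58571284858226
bar top ends [466.00167784 -33.16806531] [491.92352994 -19.93034325]
dial [479.22644634 -27.41045554]
ptr 0.27253144775735355 14.736621447287073
lid bar [array([ 481.69497612, -316.56357555]), array([ 544.63053103, -258.05794149])] [ 513.16275358 -287.31075852] 0.7489364193758723
```

```bash
cat >> h.py <<'E'
def go(x,y,z,yaw,s=None):
    s=s or manip.read_state(); T=tool(s); T0=np.eye(4); 
    T0[:3,:3]=R.from_euler('xyz',[np.pi,0,s['eef_rot'][2]]).as_matrix()
    d=T0[:3,:3].T@(np.array([x,y,z])-s['eef_pos'])
    dy=(s['eef_rot'][2]-yaw)
    print('shift',d.round(1),'roll',round(np.degrees((dy+np.pi)%(2*np.pi)-np.pi),1))
E
python3 -c "
from h import *
go(479,-27,190,0.5)"
```

```text
shift [-473.  -470.     1.1] roll 138.5
```

Request:
send_rows --series '[[[1,-473,-470,0,138.5],[1,-473,-470,0,138.5],[1,-473,-470,0,138.5],[1,-473,-470,0,138.5],[1,-473,-470,0,138.5],[1,-473,-470,0,138.5],[1,-473,-470,0,138.5],[1,-473,-470,0,138.5],[1,-473,-470,0,138.5],[1,-473,-470,0,138.5]]]'

```text
clock: 2.8
eef_pos: [390.4, 111.9, 191.4]
eef_rot: [3.141, -0.0, 1.412]
wrist_force: [0.3, 0.9, -0.4]
finger_gap: 94.0
```

```bash
python3 -c "
from h import *
go(479,-27,190,0.5)"
```

```text
shift [-123.1  109.5    1.4] roll 52.2
```

Request:
send_rows --series '[[[1,-123,109.5,0,52],[1,-123,109.5,0,52],[1,-123,109.5,0,52],[1,-123,109.5,0,52],[1,-123,109.5,0,52],[1,-123,109.5,0,52],[1,-123,109.5,0,52],[1,-123,109.5,0,52],[1,-123,109.5,0,52]]]'

```text
clock: 3.7
eef_pos: [479.1, -24.2, 191.1]
eef_rot: [3.141, -0.0, 0.514]
wrist_force: [0.2, -0.6, -0.3]
finger_gap: 93.9
```

```bash
python3 -c "
from h import *
s=manip.read_state(); T=tool(s); c=manip.camera('wrist'); 
print(s['eef_pos'],s['eef_rot'],s['joints'])
im=c['img'].copy()
for p in [(479.2,-27.4,90),(614.5,8.5,80)]: 
    u=proj(c,p,T); print(u); cv2.circle(im,(int(u[0]),int(u[1])),3,(255,0,0),1)
save('w1',im)
for d in manip.silhouettes('dial_grip',c)[:3]:
  m=d['pixels']; v,u=np.nonzero(m); print(d['rect'],d['conf'],u.mean(),v.mean())"
```

```text
[479.13864404 -24.21133168 191.13286257] [ 3.14146833e+00 -9.19765502e-05  5.14014097e-01] [-1.26825330e-01  1.42643506e-01  1.71280758e+00 -4.65430214e-05
  1.28599351e+00  9.29969979e-01]
(np.float64(314.2069961567039), np.float64(236.74802330382045))
(np.float64(357.80460114802713), np.float64(71.33850554517309))
[293.6, 207.0, 41.3, 52.9] 0.57 315.16656680647094 232.5991611743559
```

View pics/w1.png

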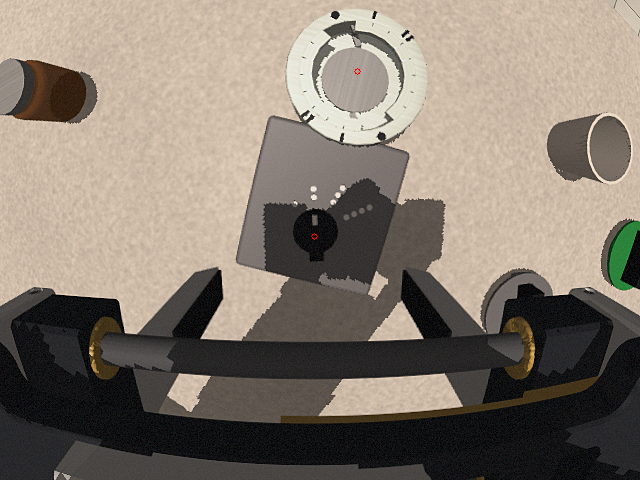

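The wrist view shows the dial disc at (315,231), its stripe at (314,220) and the bar tail at (316,258). Rim dots are at (336,14) and (381,136), lines at (374,15) and (342,138), and double lines at (407,35) and (307,117).

```bash
cat > m.py <<'E'
from h import *
s=manip.read_state(); T=tool(s); c=manip.camera('wrist')
g=lambda p,z: onz(c,*p,z,T)[:2]
L=[g(p,80) for p in [(342,138),(374.5,15),(381,136),(336,14),(307,117),(407,35)]]
P=[(L[i]) for i in range(6)]
off=[np.pi,0,np.pi+.6,.6,np.pi-.6,-.6]
ctr=np.mean(L,0); print('ctr',ctr,[round(np.linalg.norm(p-ctr),1) for p in L])
a=[np.arctan2(*(p-ctr)[::-1]) for p in L]; print(np.round([(x-o+np.pi)%(2*np.pi)-np.pi for x,o in zip(a,off)],3))
t,h=g((316.5,258),88),g((314.5,216),90)
print('disc',g((315,231),66),'bar',np.mean([t,h],0),t,h,np.arctan2(*(h-t)[::-1]))
E
python3 m.py; python3 -c "
from h import *
go(479,-27,150,0.55)"
```

```text
ctr [613.28959072   6.78587491] [np.float64(55.8), np.float64(55.1), np.float64(54.8), np.float64(55.6), np.float64(55.9), np.float64(55.4)]
[0.266 0.256 0.254 0.245 0.267 0.272]
disc [479.28389739 -28.31514316] bar [479.08620843 -28.6696214 ] [464.06030107 -38.13344173] [494.11211578 -19.20580108] 0.5620675665450227
shift [-1.5  2.3 41.1] roll -2.2
```

Request:
send_rows --series '[[[0.4,-2,3.5,30,-2.6],[0.4,-2,3.5,60,-2.6],[0.4,-2,3.5,90,-2.6],[0.4,-2,3.5,105,-2.6],[0.4,-2,3.5,112,-2.6],[0.4,-2,3.5,112,-2.6],[0.4,-2,3.5,112,-2.6]]]' --newtons 15

```text
clock: 4.55
eef_pos: [479.6, -28.4, 79.9]
eef_rot: [3.141, -0.001, 0.556]
wrist_force: [-0.1, -0.2, -0.7]
finger_gap: 41.4
```

Request:
send_rows --series '[[[0,0,0,0,0],[0,0,0,0,0],[0,0,0,0,0],[0,0,0,0,0],[0,0,0,0,0],[0,0,0,0,0]]]'

```text
clock: 5.15
eef_pos: [479.1, -28.3, 79.1]
eef_rot: [-3.142, 0.0, 0.556]
wrist_force: [-0.4, -0.1, -0.7]
finger_gap: 0.5
```

```bash
python3 -c "
from h import *
s=manip.read_state(); T=tool(s); c=manip.camera('wrist'); print(s['finger_gap'],s['wrist_force'])
b=manip.camera('scene');
save('w2',np.hstack([cv2.resize(c['img'][100:400,180:480],(400,400)),cv2.resize(b['img'][160:310,270:420],(400,400))]))"
```

```text
0.5032076793624082 [-0.3642752  -0.06902261 -0.67687967]
```

View pics/w2.png

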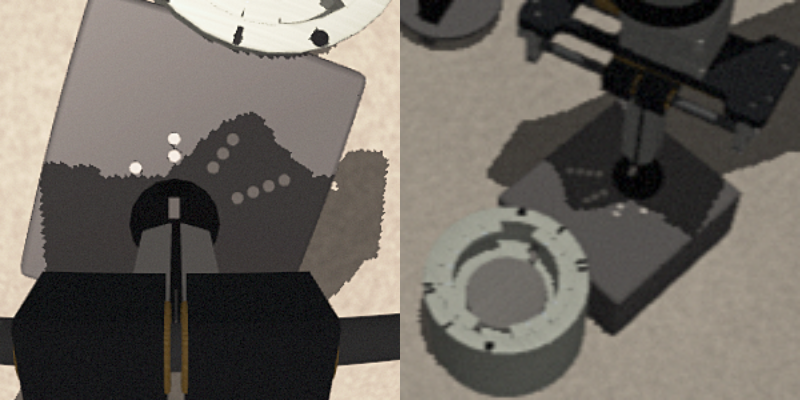

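The picture shows the bar between the fingers, with the stripe in front at (174,208), although the gap reads 0.5. I'll turn slightly and check that the dial follows.

Request:
send_rows --series '[[[0,0,0,0,4],[0,0,0,0,8],[0,0,0,0,10],[0,0,0,0,10]]]'

```text
clock: 5.65
eef_pos: [479.1, -28.4, 79.0]
eef_rot: [-3.142, 0.0, 0.381]
wrist_force: [0.3, 0.2, -0.0]
finger_gap: 0.4
```

```bash
python3 -c "
from h import *
s=manip.read_state(); T=tool(s); c=manip.camera('wrist'); print(s['finger_gap'],s['wrist_force'],s['moment'],s['eef_rot'])
b=manip.camera('side');
save('w3',np.hstack([cv2.resize(c['img'][180:300,250:370],(400,400),interpolation=2),cv2.resize(b['img'][210:310,320:420],(400,400),interpolation=2)]))"
```

```text
0.39060460969582045 [ 0.27451599  0.18558105 -0.00917475] [-0.02573487  0.12730924  0.00629611] [-3.14158334e+00  5.11855721e-05  3.80517135e-01]
```

View pics/w3.png

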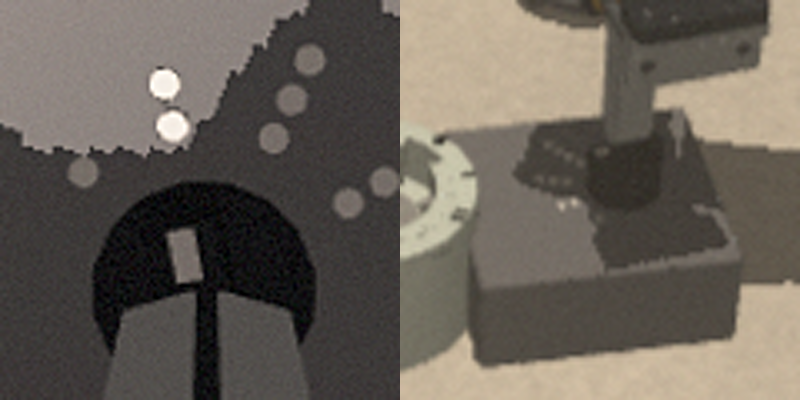

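The stripe did not turn and the shut fingers seem to sit beside or above the bar. I'll check where the fingertips and bar should project.

```bash
python3 -c "
from h import *
s=manip.read_state(); T=tool(s); c=manip.camera('wrist')
for p in [(8,0,8),(0,0,8),(-8,0,8),(8,0,-11)]: print('tip',p,np.round(proj(c,(T@np.append(p,1))[:3],T)))
ax=np.array([478.8,-28.3])
for r,z in [(18,90),(20,90),(20,66),(20.,60),(-20,90),(0,66)]: print('ptr',r,z,np.round(proj(c,(ax[0]+r*np.cos(.56),ax[1]+r*np.sin(.56),z),T)))
print(s['eef_pos'])
print('dots 2',[onz(c,250+x*.3,180+y*.3,60,T).round(1) for x,y in [(173,126),(164,83)]],'disc top edge',onz(c,250+205*.3,180+181*.3,66,T),onz(c,250+93*.3,180+290*.3,66,T),onz(c,250+316*.3,180+290*.3,66,T))
"
```

```text
tip (8, 0, 8) [310. 258.]
tip (0, 0, 8) [310. 271.]
tip (-8, 0, 8) [310. 285.]
tip (8, 0, -11) [310. 268.]
ptr 18 90 [303. 250.]
ptr 20 90 [303. 246.]
ptr 20 66 [304. 236.]
ptr 20.0 60 [304. 233.]
ptr -20 90 [316. 318.]
ptr 0 66 [310. 269.]
[479.10235516 -28.35227041  79.03176074]
dots 2 [array([503.9, -13.2,  60. ]), array([510.3,  -9. ,  60. ])] disc top edge [498.15301203 -21.4307083   66.        ] [472.90647962 -10.62858987  66.        ] [487.37781235 -46.55130028  66.        ]
```

The fingers are shut with nothing between them, and the whole dial is visible below them in the side view, so they seem to end higher than assumed. I'll open, turn back, and feel downward gently.

Request:
send_rows --series '[[[0.4,0,0,0,0],[0.4,0,0,0,-5],[0.4,0,0,0,-10],[0.4,0,0,1,-10],[0.4,0,0,2,-10],[0.4,0,0,3,-10],[0.4,0,0,4,-10],[0.4,0,0,4,-10]]]'

```text
clock: 6.6
eef_pos: [479.0, -28.4, 74.9]
eef_rot: [-3.141, 0.0, 0.555]
wrist_force: [0.1, 0.8, -0.1]
finger_gap: 37.9
```

```bash
python3 -c "
from h import *
s=manip.read_state(); T=tool(s); print(s)
c=manip.camera('wrist')
b=manip.camera('side');
save('w4',np.hstack([cv2.resize(c['img'][180:300,250:370],(400,400),interpolation=2),cv2.resize(b['img'][190:290,320:420],(400,400),interpolation=2)]))"
```

```text
{'clock': 6.6, 'joints': array([-1.35468629e-01,  2.82682569e-01,  1.83776789e+00, -1.48914566e-05,
        1.02140757e+00,  8.80398802e-01]), 'qd': array([ 2.10410926e-04, -4.20949062e-03, -2.44413794e-03, -8.36233655e-05,
        2.89344151e-03, -3.92895551e-03]), 'effort': array([-4.11243149e-03, -4.68988216e+01, -3.00594807e+01,  5.08212775e-02,
       -9.12700058e-02,  2.21790816e-02]), 'eef_pos': array([479.02625069, -28.35816107,  74.88256708]), 'eef_rot': array([-3.14143344e+00,  2.12685833e-04,  5.54936691e-01]), 'wrist_force': array([ 0.05035892,  0.8126811 , -0.09088982]), 'moment': array([-0.04031342,  0.08523951, -0.04257715]), 'finger_gap': 37.89230091622375}
```

View pics/w4.png

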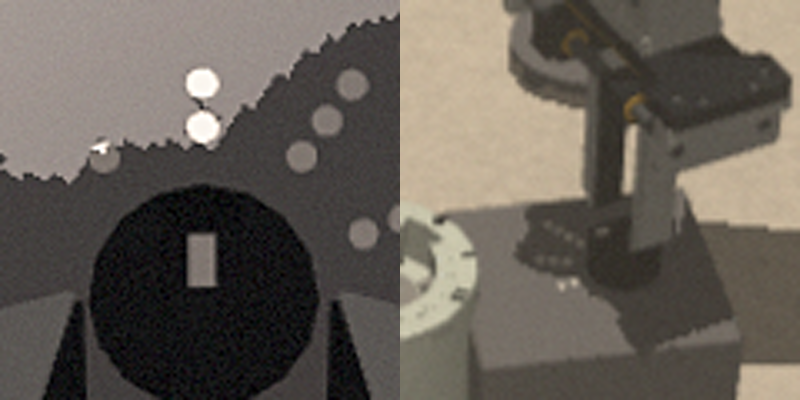

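Request:
send_rows --series '[[[0,0,0,0,0],[0,0,0,0,0],[0,0,0,0,0],[0,0,0,0,0],[0,0,0,0,0]]]' --newtons 15

```text
clock: 7.2
eef_pos: [478.9, -28.0, 75.0]
eef_rot: [-3.141, 0.0, 0.556]
wrist_force: [-2.0, 4.0, 2.3]
finger_gap: 10.7
```

Now it grips something (10.7 mm). I'll feel for the true depth by opening and lowering a little.

Request:
send_rows --series '[[[0.3,0,0,0,0],[0.3,0,0,0,0],[0.3,0,0,1,0],[0.3,0,0,2,0],[0.3,0,0,3,0],[0.3,0,0,4,0],[0.3,0,0,4,0]]]'

```text
clock: 7.9
eef_pos: [479.0, -28.4, 70.9]
eef_rot: [-3.141, 0.0, 0.556]
wrist_force: [0.2, -0.9, -0.6]
finger_gap: 28.3
```

Request:
send_rows --series '[[[0.3,0,0,1,0],[0.3,0,0,2,0],[0.3,0,0,3,0],[0.3,0,0,4,0],[0.3,0,0,5,0],[0.3,0,0,5,0]]]'

```text
clock: 8.5
eef_pos: [479.0, -28.3, 65.9]
eef_rot: [-3.141, 0.0, 0.556]
wrist_force: [-0.6, -0.2, -0.8]
finger_gap: 28.2
```

Request:
send_rows --series '[[[0,0,0,0,0],[0,0,0,0,0],[0,0,0,0,0],[0,0,0,0,0],[0,0,0,0,0]]]' --newtons 15

```text
clock: 9.0
eef_pos: [478.9, -28.0, 66.1]
eef_rot: [-3.141, 0.0, 0.556]
wrist_force: [-2.8, 4.9, 2.9]
finger_gap: 11.8
```

Good grip on the bar (11.8 mm). Turn to three dots.

Request:
send_rows --series '[[[0,0,0,0,5],[0,0,0,0,10],[0,0,0,0,15],[0,0,0,0,20],[0,0,0,0,25],[0,0,0,0,30],[0,0,0,0,35],[0,0,0,0,35],[0,0,0,0,35]]]'

```text
clock: 9.9
eef_pos: [478.9, -28.1, 66.1]
eef_rot: [-3.141, 0.0, -0.053]
wrist_force: [-3.3, 4.2, 4.1]
finger_gap: 11.9
```

Request:
send_rows --series '[[[0.4,0,0,0,0],[0.4,0,0,0,0],[0.4,0,0,-30,0],[0.4,0,0,-80,0],[1,0,0,-125,0],[1,0,0,-125,0],[1,0,0,-125,0]]]'

```text
clock: 10.6
eef_pos: [479.4, -28.6, 191.4]
eef_rot: [3.141, -0.002, -0.055]
wrist_force: [0.8, 0.4, -1.5]
finger_gap: 58.3
```

```bash
python3 -c "
from h import *
s=manip.read_state(); T=tool(s); print(s['eef_pos'],s['eef_rot'])
c=manip.camera('wrist')
a=c['img']; save('w5',cv2.resize(a[0:300,160:560],(800,600),interpolation=2))
go(508,-299,190,.75)"
```

```text
[479.37147299 -28.56228419 191.39468734] [ 3.14123962e+00 -1.68822699e-03 -5.47293880e-02]
shift [ 43.9 268.5   0.3] roll -46.1
```

View pics/w5.png

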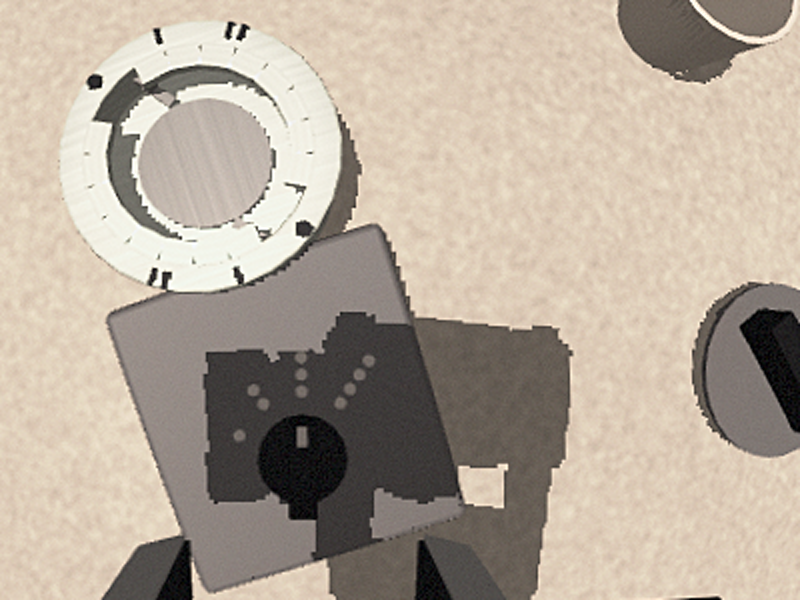

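The dial pointer now points at the three dots: stripe (302,437), dots in line above it.

Request:
send_rows --series '[[[1,44,268,0,-46],[1,44,268,0,-46],[1,44,268,0,-46],[1,44,268,0,-46],[1,44,268,0,-46],[1,44,268,0,-46],[1,44,268,0,-46],[1,44,268,0,-46],[1,44,268,0,-46],[1,44,268,0,-46]]]'

```text
clock: 11.65
eef_pos: [508.4, -297.2, 190.9]
eef_rot: [-3.141, 0.0, 0.748]
wrist_force: [0.2, 0.3, 0.8]
finger_gap: 93.5
```

```bash
python3 - <<'E'
from h import *
s=manip.read_state(); T=tool(s); print(s['eef_pos'],s['eef_rot'])
c=manip.camera('wrist')
for d in manip.silhouettes('lid',c)[:3]:
    m=d['pixels']; v,u=np.nonzero(m); col=c['img'][m].mean(0); print(d['rect'],d['conf'],u.mean(),v.mean(),col,onz(c,u.mean(),v.mean(),22,T))
save('w6',c['img'][100:400])
E
```

```text
[ 508.35982132 -297.22511226  190.86771303] [-3.14121407e+00  3.25710104e-05  7.48267352e-01]
[260.7, 169.9, 99.7, 101.4] 0.68 312.30597496451156 219.83714027616466 [75.59917409 70.85327139 68.89508324] [ 509.06606806 -298.19423861   22.        ]
```

View pics/w6.png

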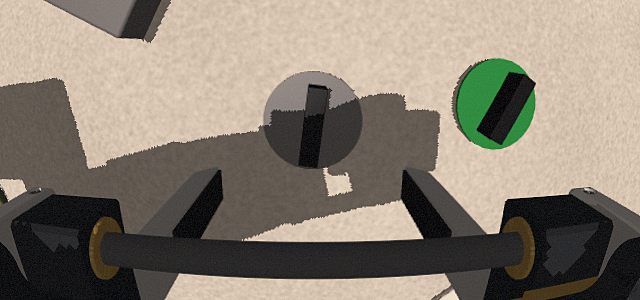

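The grey lid's flange centre is at (313,219) in full-frame pixels. The bar top runs from (318.5,186) to (308.5,267). The green one is off to the right.

```bash
python3 - <<'E'
from h import *
s=manip.read_state(); T=tool(s); c=manip.camera('wrist')
h,t=[onz(c,*p,55,T)[:2] for p in [(318.5,186),(308.5,267)]]
fl=[onz(c,*p,21,T)[:2] for p in [(263.5,219),(362,220),(313,171),(311,269)]]
print('flange',np.mean(fl,0),np.linalg.norm(fl[0]-fl[1]),np.linalg.norm(fl[2]-fl[3]))
y=np.arctan2(*(h-t)[::-1]);print('bar',(h+t)/2,np.linalg.norm(h-t),y)
go(*np.mean([fl[0],fl[1],fl[2],fl[3],(h+t)/2],0),190,y)
E
```

```text
flange [ 508.73581626 -299.08159339] 97.99901793273212 99.26688114894989
bar [ 509.11478015 -299.84593473] 75.21848844310011 0.6296698349408993
shift [-0.8  1.4  1.2] roll 6.8
```

Request:
send_rows --series '[[[0.5,-1,1.5,40,6.8],[0.5,-1,1.5,80,6.8],[0.5,-1,1.5,120,6.8],[0.5,-1,1.5,150,6.8],[0.5,-1,1.5,155,6.8],[0.5,-1,1.5,160,6.8],[0.5,-1,1.5,164,6.8],[0.5,-1,1.5,167,6.8],[0.5,-1,1.5,170,6.8],[0.5,-1,1.5,170,6.8]]]'

```text
clock: 12.8
eef_pos: [508.6, -300.2, 21.2]
eef_rot: [3.141, -0.0, 0.629]
wrist_force: [-0.7, -0.1, -0.3]
finger_gap: 47.1
```

Request:
send_rows --series '[[[0.5,0,0,1,0],[0.5,0,0,2,0],[0.5,0,0,3,0],[0.5,0,0,4,0],[0.5,0,0,4,0]]]'

```text
clock: 13.3
eef_pos: [508.5, -300.1, 16.9]
eef_rot: [-3.141, 0.0, 0.629]
wrist_force: [-0.4, 0.9, -0.2]
finger_gap: 47.1
```

Request:
send_rows --series '[[[0.5,0,0,1.5,0],[0.5,0,0,3,0],[0.5,0,0,3,0],[0,0,0,3,0],[0,0,0,3,0],[0,0,0,3,0],[0,0,0,3,0],[0,0,0,3,0]]]' --newtons 25

```text
clock: 14.1
eef_pos: [508.5, -300.1, 14.1]
eef_rot: [-3.141, 0.0, 0.629]
wrist_force: [-0.3, 0.7, 0.7]
finger_gap: 17.8
```

Request:
send_rows --series '[[[0,0,0,-10,0],[0,0,0,-40,0],[0,0,0,-80,0],[0,0,0,-120,0],[0,0,0,-160,0],[0,0,0,-160,0],[0,0,0,-160,0],[0,0,0,-160,0]]]'

```text
clock: 14.9
eef_pos: [508.0, -299.8, 172.8]
eef_rot: [-3.14, 0.001, 0.629]
wrist_force: [-0.1, 0.5, -1.6]
finger_gap: 17.8
```

```bash
python3 - <<'E'
from h import *
c=manip.camera('wrist');s=manip.read_state(); T=tool(s); print(s['eef_pos'],s['eef_rot'],s['wrist_force'],s['finger_gap'])
go(613.6,7.3,174,.86)
im=c['img']
for d in manip.silhouettes('lid',c)[:2]: print(d['rect'],d['conf'])
save('w7',im)
# grinder refine from w5 marks at its pose
s=dict(eef_pos=[479.371,-28.562,191.395],eef_rot=[3.14124,-.001688,-.05473]);T=tool(s)
L=[onz(c,160+x/2,y/2,80,T)[:2] for x,y in [(239,275),(157,35),(304,229),(95,82),(160,278),(237,31)]]
ctr=np.mean(L,0);off=[np.pi,0,np.pi+.6,.6,np.pi-.6,-.6]
a=[np.arctan2(*(p-ctr)[::-1]) for p in L]; print(ctr,[round(np.linalg.norm(p-ctr),1) for p in L],np.round([(x-o+np.pi)%(2*np.pi)-np.pi for x,o in zip(a,off)],3))
E
```

```text
[ 507.96764372 -299.82820053  172.58254084] [-3.13920195e+00  8.92193126e-04  6.28875416e-01] [-0.33495557 -0.03758642 -2.25765527] 17.784759888956128
shift [ 266.1 -186.2   -1.4] roll -13.2
[218.3, 184.4, 184.9, 161.1] 0.84
[457.4, 131.7, 84.1, 95.9] 0.73
[612.51683395   6.86733661] [np.float64(55.2), np.float64(55.8), np.float64(55.1), np.float64(55.1), np.float64(55.0), np.float64(55.1)] [0.264 0.269 0.257 0.265 0.266 0.253]
```

Request:
send_rows --series '[[[0,265.5,-186.4,0,-13.3],[0,265.5,-186.4,0,-13.3],[0,265.5,-186.4,0,-13.3],[0,265.5,-186.4,0,-13.3],[0,265.5,-186.4,0,-13.3],[0,265.5,-186.4,0,-13.3],[0,265.5,-186.4,0,-13.3],[0,265.5,-186.4,0,-13.3],[0,265.5,-186.4,40,-13.3],[0,265.5,-186.4,60,-13.3]]]'

```text
clock: 16.0
eef_pos: [612.2, 6.2, 110.7]
eef_rot: [-3.139, 0.002, 0.861]
wrist_force: [0.4, 0.4, -1.9]
finger_gap: 17.8
```

```bash
python3 - <<'E'
from h import *
s=manip.read_state(); T=tool(s); c=manip.camera('wrist'); print(s['eef_pos'],s['eef_rot'],s['wrist_force'],s['finger_gap'])
go(613.1,7.1,104,.861)
b=manip.camera('scene'); d=manip.camera('side')
save('w8',np.hstack([cv2.resize(c['img'][60:440,170:470],(330,418)),cv2.resize(b['img'][170:320,250:400],(418,418))]))
E
```

```text
[612.20630998   6.22455631 110.74567647] [-3.13878698e+00  2.42261612e-03  8.60927771e-01] [ 0.43212742  0.43819144 -1.89410098] 17.788804192915926
shift [2.1 0.9 3.9] roll -0.0
```

View pics/w8.png

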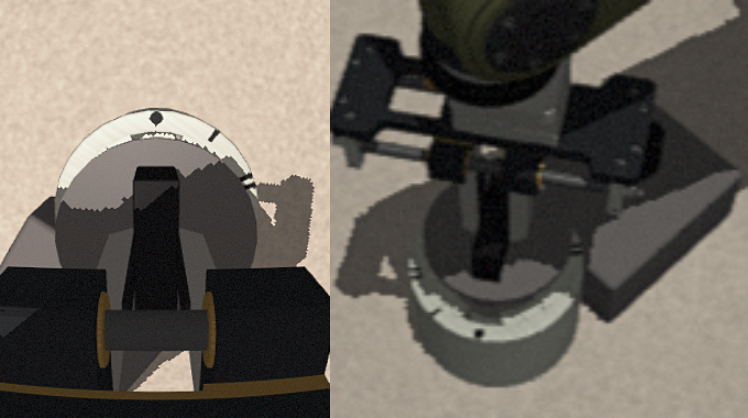

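```bash
python3 - <<'E'
from h import *
s=manip.read_state(); T=tool(s); c=manip.camera('wrist')
im=c['img']
k=lambda x,y:(170+x/1.1,60+y/1.1)
zf=s['eef_pos'][2]-14+21
R3=T[:3,:3]
def tl(p,z): return (R3.T@(onz(c,*p,z,T)-T[:3,3]))[:2]
print('flange top edge (x should be off+50)',tl(k(157,134),zf))
for y in (200,215,230): print('L/R',tl(k(56,y),zf),tl(k(257,y),zf))
w=np.array([tl(k(156,118),80),tl(k(213,135),80),tl(k(248,180),80)]);print('marks in tool',w, 'dirs .6,0,-.6 expect r55')
yaw=.261
for q,o in zip(w,(.6,0,-.6)):
    p=T[:2,3]+(R3[:2,:2]@q); print('centre est',p-55.3*np.array([np.cos(yaw+o),np.sin(yaw+o)]))
print('rim outer',tl(k(155,108),80))
E
```

```text
flange top edge (x should be off+50) [51.21170245  0.90914716]
L/R [ 20.4814287  -46.96961016] [20.59059809 48.39729881]
L/R [ 13.07671579 -47.42434086] [13.18976526 48.86889597]
L/R [  5.51118858 -47.93357071] [ 5.6283601  49.39605272]
marks in tool [[56.89126598  0.49977951]
 [47.77843228 31.95861894]
 [22.55968016 52.80179678]] dirs .6,0,-.6 expect r55
centre est [614.19299671   6.8701295 ]
centre est [614.70616393   7.11858931]
centre est [615.33134074   7.06738471]
rim outer [ 6.23820278e+01 -4.86142089e-02]
```

Request:
send_rows --series '[[[0,1,0.5,0,0],[0,1,0.5,5,0],[0,1,0.5,10,0],[0,1,0.5,14,0],[0,1,0.5,17,0],[0,1,0.5,20,0],[0,1,0.5,22,0],[0,1,0.5,22,0]]]'

```text
clock: 17.0
eef_pos: [614.5, 7.2, 91.7]
eef_rot: [-3.141, 0.0, 0.861]
wrist_force: [-0.7, 0.2, -0.5]
finger_gap: 17.7
```

Request:
send_rows --series '[[[0,-0.8,-0.5,0,0],[0,-0.8,-0.5,2,0],[0,-0.8,-0.5,4,0],[0,-0.8,-0.5,6,0],[0,-0.8,-0.5,6,0]]]'

```text
clock: 17.5
eef_pos: [613.6, 6.9, 85.7]
eef_rot: [-3.141, 0.0, 0.861]
wrist_force: [0.5, -0.3, -1.7]
finger_gap: 17.7
```

Free of contact with the lid's foot at about 71.7, inside the slots. Continue down.

Request:
send_rows --series '[[[0,0,0,2,0],[0,0,0,4,0],[0,0,0,6,0],[0,0,0,7.5,0],[0,0,0,8.5,0],[0,0,0,8.5,0]]]'

```text
clock: 18.1
eef_pos: [613.8, 6.9, 78.1]
eef_rot: [3.141, -0.0, 0.861]
wrist_force: [-2.7, 0.3, 4.6]
finger_gap: 17.9
```

Seated at 78.1 with an upward force of about 5 N. Now I'll grip harder and twist.

Request:
send_rows --series '[[[0,0,0,0,0],[0,0,0,0,0],[0,0,0,0,4],[0,0,0,0,8],[0,0,0,0,12],[0,0,0,0,16],[0,0,0,0,20],[0,0,0,0,20]]]' --newtons 45

```text
clock: 18.9
eef_pos: [614.0, 7.0, 78.1]
eef_rot: [3.141, -0.001, 0.511]
wrist_force: [-3.0, 1.6, 6.2]
finger_gap: 17.8
```

```bash
python3 -c "
from h import *
s=manip.read_state(); print(s['eef_pos'],s['eef_rot'],s['wrist_force'],s['moment'],s['finger_gap'],s['joints'])"
```

```text
[613.95942347   7.04879494  78.07252828] [ 3.14127566e+00 -7.56684487e-04  5.10750553e-01] [-2.97719741  1.60524614  6.21734251] [ 0.15937891  0.66430287 -0.0715876 ] 17.814087419696193 [-4.82257491e-02  5.47888912e-01  1.44388388e+00  1.45266965e-04
  1.14901024e+00  1.01176073e+00]
```

Request:
send_rows --series '[[[0,0,0,0,4],[0,0,0,0,8],[0,0,0,0,12],[0,0,0,0,14.3],[0,0,0,0,14.3],[0,0,0,0,14.3]]]'

```text
clock: 19.5
eef_pos: [614.0, 7.1, 78.1]
eef_rot: [-3.142, -0.001, 0.264]
wrist_force: [-2.3, 2.2, 5.1]
finger_gap: 17.6
```

```bash
python3 -c "
from h import *
s=manip.read_state(); T=tool(s);c=manip.camera('wrist');print(s['eef_pos'],s['eef_rot'],s['wrist_force'],s['moment'],s['finger_gap'])
b=manip.camera('scene');d=manip.camera('side')
save('w9',np.hstack([cv2.resize(c['img'][60:440,170:470],(330,418)),cv2.resize(b['img'][170:320,250:400],(418,418))]))
for t,z in [('jar',60),('cup',45),('cake_tray',5)]:
  for q in manip.silhouettes(t,d)[:1]: v,u=np.nonzero(q['pixels']); print(t,onz(d,u.mean(),v.mean(),z).round())
"
```

```text
[613.99579158   7.11395072  78.07425593] [-3.14158229e+00 -9.51386820e-04  2.63931228e-01] [-2.32697238  2.15979802  5.10143985] [0.27632165 0.57894479 0.04127317] 17.592679185102956
jar [468. 311.  60.]
cup [ 719. -243.   45.]
```

View pics/w9.png

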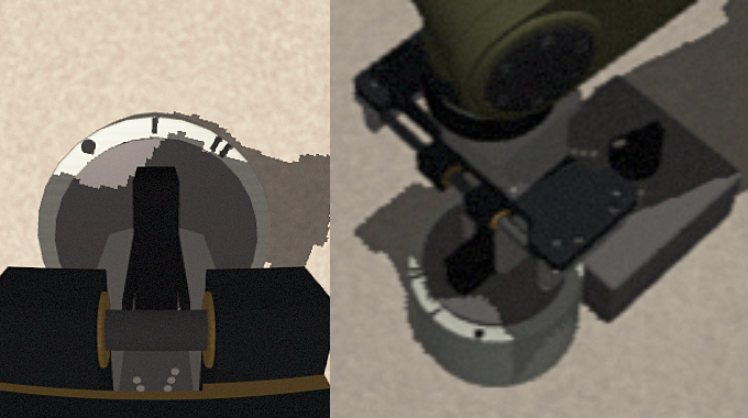

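The bar points at the single line (155,125), the lid is flush on the rim and the grip is holding. Handing in.

```bash
python3 -c "
from h import *
print(manip.sign_off())"
```

```text
the job is handed in; nothing more can be done
None
```

I set the dial to three dots, seated the lid at the open marks and twisted it clockwise to the single-line pulse mark. I handed in at about 20 s with the gripper still holding it; no verdict is reported.

**Last checks**
- **Seat:** the lid's height, inferred from the tool at 78.1 mm and the grip taken with the lid on the counter, puts its origin about 64 mm up, which is fully down. It was pressed down with about 7 N.
- **Angle:** tool yaw was 0.264 rad and the grinder's measured yaw 0.261. In the wrist picture the bar pointed at the single line.
- **Dial:** it pointed at three dots in the picture taken after I let go of it. I did not check it again up close after fitting the lid.
- **Lid switch:** the ring cannot be read directly. I inferred its position from the lid angle; the moment about z was small and changed sign during the twist, so it settled nothing.
- **Grip:** finger gap was 17.6 mm on the 18 mm bar, at 45 N.

**What failed or disagreed**
- **First dial grasp:** it closed on nothing because the fingertips end about 20 mm higher than the description says. I found the true height by feeling down and used it for the lid too.
- **Jar:** the last side view put it where it started.
- **Cup:** its estimate shifted by about 14 mm, probably because the arm hid part of it.
- **Cake tray:** the detector did not find it in that view. I saw no sign of contact with the jar, cup or tray at any point.

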